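# Stow the rolling pin in the worktop drawer, chocked by its divider

### The job

Put the rolling pin away where it cannot roll: pull the drawer of the low wooden unit all the way out to its stop and slide its divider forward until the space between the divider and the fixed cross wall is only a little wider than the pin, with at most a finger's breadth to spare. Only then lay the pin down in that space, without dropping it, and let it go. Leave the drawer right out for the next things, and do not shift the food tin.

Things in the scene. Friction and masses are not known exactly. Their poses are not given: they have to be found in the camera images.
- drawer (a joint): How far the drawer is out: 0 shut, 0.190 m at its stop; friction about 2.5 N, stays where left, starts shut or a little open. Part of a low wooden unit fixed on the worktop, 250 deep x 260 wide x 74 mm high, a moka pot, jar and mill on the rear half of its top. Inside floor 20 mm above the worktop, 216 mm wide inside; sides 53 mm, front panel 62 mm above the worktop.
- drawer_handle (a point): Middle of the drawer's steel bar handle, 39 mm above the worktop: round bar about 10 mm thick, 120 mm long, 35 mm in front of the drawer's face. Moves with the drawer. Axes of this and all the points below: x from the drawer's front to its back (the drawer is pulled along -x), y along the handle, to the left seen from the front, z up.
- cross_wall (a point): Point on the drawer's inside floor, middle of the rear face of the fixed light wood cross wall (6 mm thick, along y, this face 56 mm behind the drawer's outer front). Its ends stand 28 mm above the floor; its middle 80 mm is cut to 5 mm so that fingers can get round the pin. In front of it lies a teaspoon. The pin's place is behind it (+x), along y, middle to middle.
- divider (a joint): How far the darker wood sliding divider is brought forward (-x): 0 rearmost, 0.075 m foremost. Clear space between cross wall and divider = 0.095 m minus this; friction about 1.5 N, less than the drawer's; stays where left. 8 mm thick, parallel to the cross wall and cut like it: high ends, 40 to 106 mm either side of the middle, top 48 mm above the worktop, can be pinched from above through the 8 mm.
- rolling_pin: Small light wood rolling pin lying on the worktop, free to roll: barrel 40 mm in diameter and 140 mm long, handles of up to 23 mm diameter at both ends, 190 mm over all, 0.12 to 0.21 kg. Origin: on its axis at mid length, 20 mm above what it lies on; its y axis runs along it (both ends are alike; x and z turn as it rolls).
- tea_tin: Green and white food tin, 75 mm wide, 58 mm high, standing on the worktop right of the unit. Origin: centre of its underside. To be left alone.

How it is judged (in metres and radians):
On the way, in this order (a step that is already met when the one before it is completed fails the run):
1. the drawer is pulled out to its stop (within 5 mm) (value of joint drawer above 0.185 m), for 0.2 s.
2. with the drawer at its stop, the divider leaves a space of 40.5 to 56 mm behind the cross wall (value of joint drawer above 0.185 m and value of joint divider between 0.039 and 0.0545 m), for 0.2 s.
3. the pin lies on the drawer's floor between cross wall and divider, let go (all of step 2 and z of rolling_pin in the frame of cross_wall between 0.016 and 0.024 m and x of rolling_pin in the frame of cross_wall between 0.016 and 0.04 m and angle between the y axis of rolling_pin and the y axis of cross_wall, either way round below 0.2 rad and contact force between the fingers and rolling_pin below 0.1 N), for 0.2 s.
At the end, for the whole second after the job is handed in: The drawer is within 5 mm of its stop; the space between cross wall and divider is 40.5 to 56 mm; the pin lies in that space on the drawer's floor (axis 16 to 24 mm above it), along the walls within 0.2 rad, let go and at rest. The divider was set before the pin was laid in (all of step 3 and linear speed of rolling_pin below 0.02 m/s); the robot touches nothing.
It fails at once if the pin is dropped or sent rolling: faster than 0.6 m/s while not held (contact force between the fingers and rolling_pin below 0.1 N and linear speed of rolling_pin above 0.6 m/s).
It fails at once if the tin is shifted by more than 30 mm or tipped (distance of tea_tin from where it was at the start of the episode above 0.03 m or angle between tea_tin's own z axis and vertical above 0.35 rad).
It also fails if it takes over 66 s, if anything falls off the work surface, if the arm or the gripper's body presses on something with over 40 N, if the wrist force passes 120 N, or if a joint passes its speed limit or range.

### The arm

A 6-joint arm with a two-finger parallel gripper is mounted at the origin on a cart in front of the work surface, level with it; the furniture and walls round the work are solid. World frame = base frame: x ahead of the robot, y to its left, z up, the work surface at z = 0. Lengths are in m, angles in degrees, forces in N, time in s.
With the tool pointing down it reaches from about 0.375 to 0.9 m from the base axis. Payload 3.1 kg.
Tool frame: the origin (TCP) lies on the centre line of the jaws, within the pads' length; the fingertips stand 14 mm ahead of it and the grasp point (between the pads) lies 5 mm behind it (bot.tips_ahead is the distance from the TCP to the fingertips, in m); z points along the fingers, y is the line along which they close (so a half turn about z gives the same grasp; the last joint's range is limited). The gripper opens to 87 mm and grips with 3 to 60 N. Pads are 19 mm wide; open, the fingers measure 117 mm over their backs; the gripper's body (75 mm by 190 mm) begins 51 mm behind the grasp point.
Start: joints at [66.32, 30.224, 82.088, -0, 67.689, -10.227], TCP at [0.145, 0.608, 0.237] pointing down, gripper open.
Joint ranges: [-176.69, 176.69], [-43.24, 126.21], [12.49, 139.97], [-82, 262], [0, 151.66], [-163.58, 163.58]. Speed limits (degrees/s): [159.86, 159.86, 180, 180, 180, 180].

### API

Orientations are given as a 3x3 rotation matrix whose columns are the frame's x, y, z axes.
In Python, from rig import bot gives the robot as it stands.
- The arm moves only by the tool play_rows, never from a script. Its argument "moves" is a list that holds one entry, the list of rows, each a list of 6 numbers: the shift along the tool's x, y, z in mm, then the turn, a rotation vector about the tool's x, y, z in rad. A call has 1 to 5 rows; each row shifts and turns the commanded pose from where the row before left it, along the tool's axes as they then stand; what a row does not reach is not made up. A row lasts 1/10 s, in which the tool goes at most 50 mm and 8.59 degrees, less where a joint would pass 70% of its speed; a pose out of reach is approached as far as the arm can. A call with a gripper value outside its range is refused whole. "fingers" is the opening, from -1 (shut) to 1 (fully open), set as the call begins (left out, the last holds). The fingers move at their own pace and stop on an object; the grip force is fixed at half the most. Time passes only in rows, so rows that do not move let the fingers close. It gives the time, the measured TCP pose, the force, the opening and the grip force at its end, in the units of the state.
- bot.read_state(): the state, without advancing time (a new reading comes with each control period).
- bot.capture(name): name is "scene" or "top" or "wrist"; returns a dict with "image" (384x512x3 uint8, blue, green, red), "fx", "fy", "cx", "cy" (pixels), "distortion" ([k1, k2, p1, p2, k3] as OpenCV has them; the pictures are not rectified), "R" (3x3) and "t" (3): a world point X has camera coordinates R X + t. Camera axes: x right, y down, z forward; pixel columns grow to the right and rows downward; lengths in m; the calibration is good to about 2 mm. A picture is of the moment at which its call begins. There is no depth.
- bot.hand_in(): hands the job in; it is judged then, once.
Trained networks look in a picture, given as the dict that the camera call returned (one of the last four; its "shot" number tells which), for a name from the list of things; names that differ only in an ending like _2 or _b are one class to them, and where a whole thing is asked for, a point or a joint stands for the part that bears it (a point fixed in the world has none). Each returns a list of dicts, best first, with "confidence" (0 to 1); they miss things now and then, are a little off and sometimes report something else, mostly with a low value. They report only what shows in the picture. A call takes as long as a camera call.
- bot.search_frame(picture, query): "centre" ([column, row] in pixels, amid what is visible of it).
- bot.silhouettes(picture, query): "pixels" (384x512 bool, what is visible of it) and "centre" ([column, row] in pixels, amid what is visible of it).
- bot.pinpoint(picture, query): "centre" ([column, row] in pixels: a listed point, or the origin of a listed thing).
The state is a dict: "time_s": time; "joint_positions": joint angles; "qvel": joint speeds; "tau": joint torques, N m; "position": TCP position; "tcp_rot": TCP orientation; "force": force on the tool from outside, world axes, zero at the start; "moment": the same for the moment, N m; "opening": opening from 0.0 (shut) to 1.0 (fully open); "grasp_force": force on a finger pad.
Only numpy, scipy, OpenCV 4.12 (cv2) and the standard library are available. Lean on these libraries where they do the work, as an engineer would, in place of code of your own. Each camera call takes 0.05 s, during which the arm holds its last target. There are 200 camera calls.

## Working session

There is one attempt and no reset: what is moved stays moved. The work goes in short steps, Python scripts to look and compute and a tool call to move; the robot and the scene stay as the last step left them, time stands still between calls to the robot, and variables do not carry over. Pictures are saved under pics/ and viewed, at most 12 in all, crops included, and the job is handed in when it is done.

Besides the shell and the picture viewer there is one more tool, called after "Emit:" by a JSON object that holds its "method" and its "body", one argument or row to a line. play_rows: Moves the arm, as the interface text tells. Its arguments: {"type":"object","properties":{"moves":{"type":"array","items":{"type":"array","items":{"type":"array","items":{"type":"number"}}}},"fingers":{"type":"number"}},"required":["moves"]}

```bash
mkdir -p pics; cat > h.py <<'E'
import numpy as np, cv2
from rig import bot
def ray(p,uv):
    K=np.array([[p['fx'],0,p['cx']],[0,p['fy'],p['cy']],[0,0,1.]])
    n=cv2.undistortPoints(np.array([[uv]],float),K,np.array(p['distortion'],float))[0,0]
    R=np.array(p['R']);t=np.array(p['t'])
    return -R.T@t, R.T@np.array([n[0],n[1],1])
def atz(p,uv,z):
    o,d=ray(p,uv); return o+d*(z-o[2])/d[2]
def proj(p,X):
    K=np.array([[p['fx'],0,p['cx']],[0,p['fy'],p['cy']],[0,0,1.]])
    return cv2.projectPoints(np.array(X,float).reshape(-1,3),cv2.Rodrigues(np.array(p['R'],float))[0],np.array(p['t'],float),K,np.array(p['distortion'],float))[0][:,0]
Z=dict(drawer_handle=.039,cross_wall=.02,rolling_pin=.02,tea_tin=0,divider=.048,drawer=.06)
def axis(p,m,z):
    # long axis of mask at plane z
    c,r=None,None
    ys,xs=np.nonzero(m)
    P=np.array([atz(p,(x,y),z)[:2] for x,y in zip(xs[::5],ys[::5])])
    c,(w,h),a=cv2.minAreaRect(P.astype(np.float32)*1000)
    u,s,v=np.linalg.svd(P-P.mean(0),full_matrices=False)
    return np.array(c)/1000,(w,h),np.degrees(np.arctan2(v[0,1],v[0,0]))
E
python3 - <<'E'
from h import *
for c in ['top','scene']:
    p=bot.capture(c); cv2.imwrite(f'pics/{c}0.png',p['image'])
    for q in ['drawer_handle','cross_wall','rolling_pin','tea_tin']:
        for d in bot.pinpoint(p,q)[:2]: print(c,q,np.round(d['centre']),round(d['confidence'],2),atz(p,d['centre'],Z[q]).round(3))
    for q in ['rolling_pin','drawer_handle','divider']:
        for d in bot.silhouettes(p,q)[:1]: print(c,q,'sil',round(d['confidence'],2),axis(p,d['pixels'],Z[q]))
s=bot.read_state();print(s['time_s'],s['position'],np.round(s['tcp_rot'],3))
E
```

```text
top drawer_handle [182. 180.] 0.68 [ 0.638 -0.05   0.039]
top rolling_pin [299. 278.] 0.83 [ 0.445 -0.292  0.02 ]
top tea_tin [333. 165.] 0.57 [ 0.686 -0.366  0.   ]
top rolling_pin sil 0.24 (array([ 0.6590705 , -0.04214573]), (58.57881546020508, 246.14125061035156), np.float64(93.71492723915931))
top drawer_handle sil 0.58 (array([ 0.65497913, -0.04711882]), (57.68486022949219, 238.56822204589844), np.float64(93.51858212170289))
top divider sil 0.19 (array([ 0.68724371, -0.3695289 ]), (72.57575225830078, 88.43059539794922), np.float64(150.16279572193702))
scene drawer_handle [216. 236.] 0.57 [ 0.629 -0.048  0.039]
scene rolling_pin [337. 208.] 0.59 [ 0.455 -0.288  0.02 ]
scene tea_tin [269. 168.] 0.92 [ 0.686 -0.374  0.   ]
scene rolling_pin sil 0.67 (array([ 0.44849887, -0.28504199]), (191.56826782226562, 44.334774017333984), np.float64(79.8720317545973))
scene drawer_handle sil 0.58 (array([ 0.66067078, -0.05402667]), (69.03228759765625, 275.7740478515625), np.float64(95.45822610453345))
0.8 [0.14538492 0.60785537 0.23659338] [[-0.973  0.233  0.   ]
 [ 0.233  0.973  0.   ]
 [-0.     0.    -1.   ]]
```

View pics/top0.png

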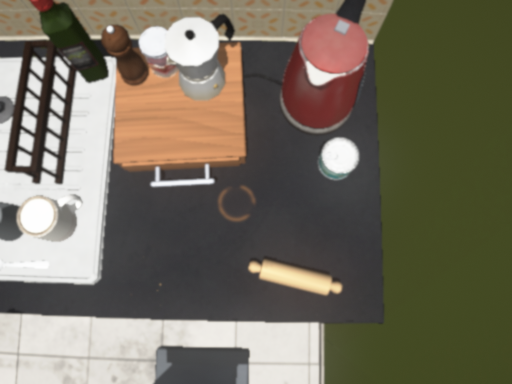

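View pics/scene0.png

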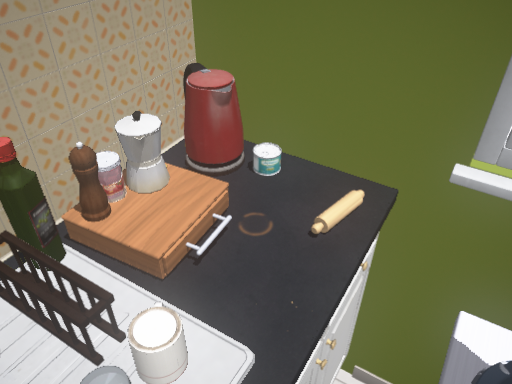

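```bash
cat >> h.py <<'E'
def plan(pos,yaw,n):
    """rows to reach pos with tool down, tool y at yaw (deg, world)"""
    s=bot.read_state();R=np.array(s['tcp_rot'],float);p=np.array(s['position'],float)
    y=np.radians(yaw);Y=np.array([np.cos(y),np.sin(y),0]);z=np.array([0,0,-1.]);T=np.stack([np.cross(Y,z),Y,z],1)
    w=cv2.Rodrigues(R.T@T)[0].ravel()/n; dR=cv2.Rodrigues(w)[0]; d=(np.array(pos)-p)/n
    for i in range(n):
        print((R.T@d*1000).round(1).tolist(),w.round(4).tolist()); R=R@dR
E
python3 - <<'E'
from h import *
p=bot.capture('top')
for n,uv,z in [('hl',(152,184),.039),('hr',(213,181),.039),('pl',(252,267),.02),('pr',(338,289),.02),('fl',(114,163),.074),('fr',(245,157),.074),('dfl',(122,170),.062),('dfr',(240,163),.062),('br',(245,45),.074)]: print(n,atz(p,uv,z).round(4))
print(p['fx'],(-np.array(p['R']).T@p['t']).round(3))
plan((0.634,-0.05,0.2),-4,17)
E
```

```text
hl [0.6275 0.0116 0.039 ]
hr [ 0.6363 -0.1132  0.039 ]
pl [ 0.4648 -0.1965  0.02  ]
pr [ 0.4238 -0.37    0.02  ]
fl [0.6612 0.0819 0.074 ]
fr [ 0.6783 -0.1786  0.074 ]
dfl [0.6502 0.0685 0.062 ]
dfr [ 0.6691 -0.1685  0.062 ]
br [ 0.9247 -0.1718  0.074 ]
421.99522082622354 [ 0.445 -0.209  0.88 ]
[-37.0, -31.0, 2.2] [0.0, -0.0, 0.0827]
[-39.4, -27.8, 2.2] [0.0, -0.0, 0.0827]
[-41.5, -24.4, 2.2] [0.0, -0.0, 0.0827]
[-43.4, -20.9, 2.2] [0.0, -0.0, 0.0827]
[-45.0, -17.3, 2.2] [0.0, -0.0, 0.0827]
[-46.3, -13.5, 2.2] [0.0, -0.0, 0.0827]
[-47.2, -9.6, 2.2] [0.0, -0.0, 0.0827]
[-47.9, -5.7, 2.2] [0.0, -0.0, 0.0827]
[-48.2, -1.7, 2.2] [0.0, -0.0, 0.0827]
[-48.2, 2.3, 2.2] [0.0, -0.0, 0.0827]
[-47.8, 6.2, 2.2] [0.0, -0.0, 0.0827]
[-47.1, 10.2, 2.2] [0.0, -0.0, 0.0827]
[-46.1, 14.0, 2.2] [0.0, -0.0, 0.0827]
[-44.8, 17.8, 2.2] [0.0, -0.0, 0.0827]
[-43.2, 21.4, 2.2] [0.0, -0.0, 0.0827]
[-41.3, 24.9, 2.2] [0.0, -0.0, 0.0827]
[-39.1, 28.2, 2.2] [0.0, -0.0, 0.0827]
```

```bash
python3 - <<'E'
from h import *
plan((0.632,-0.051,0.15),4,17)
E
```

```text
[-36.9, -31.0, 5.1] [0.0, -0.0, 0.0745]
[-39.1, -28.2, 5.1] [0.0, -0.0, 0.0745]
[-41.1, -25.2, 5.1] [0.0, -0.0, 0.0745]
[-42.8, -22.1, 5.1] [0.0, -0.0, 0.0745]
[-44.3, -18.9, 5.1] [0.0, -0.0, 0.0745]
[-45.6, -15.5, 5.1] [0.0, -0.0, 0.0745]
[-46.6, -12.1, 5.1] [0.0, -0.0, 0.0745]
[-47.4, -8.6, 5.1] [0.0, -0.0, 0.0745]
[-47.9, -5.0, 5.1] [0.0, -0.0, 0.0745]
[-48.2, -1.4, 5.1] [0.0, -0.0, 0.0745]
[-48.1, 2.2, 5.1] [0.0, -0.0, 0.0745]
[-47.8, 5.7, 5.1] [0.0, -0.0, 0.0745]
[-47.3, 9.3, 5.1] [0.0, -0.0, 0.0745]
[-46.5, 12.8, 5.1] [0.0, -0.0, 0.0745]
[-45.4, 16.2, 5.1] [0.0, -0.0, 0.0745]
[-44.0, 19.5, 5.1] [0.0, -0.0, 0.0745]
[-42.5, 22.8, 5.1] [0.0, -0.0, 0.0745]
```

Emit:
{"method": "play_rows", "body": {
  "moves": [
    [[-37,-31,0,0,0,0.0745],[-39,-28,0,0,0,0.0745],[-41,-25,0,0,0,0.0745],[-43,-22,0,0,0,0.0745],[-44,-19,0,0,0,0.0745]]
  ],
  "fingers": -0.4
}}

```text
time_s: 1.35
position: [0.2894, 0.4131, 0.2368]
tcp_rot: [[-0.82, 0.573, 0.001], [0.573, 0.82, 0.0], [-0.0, 0.001, -1.0]]
force: [0.9, 0.4, -0.1]
opening: 0.632
grasp_force: 0.0
```

Emit:
{"method": "play_rows", "body": {
  "moves": [
    [[-46,-15,0,0,0,0.0745],[-47,-12,0,0,0,0.0745],[-47,-9,0,0,0,0.0745],[-48,-5,0,0,0,0.0745],[-48,-1,0,0,0,0.0745]]
  ]
}}

```text
time_s: 1.85
position: [0.4332, 0.2194, 0.2369]
tcp_rot: [[-0.555, 0.832, 0.001], [0.832, 0.555, 0.0], [-0.0, 0.001, -1.0]]
force: [1.4, 0.9, -0.1]
opening: 0.31
grasp_force: 0.0
```

Emit:
{"method": "play_rows", "body": {
  "moves": [
    [[-48,2,5,0,0,0.0745],[-48,6,10,0,0,0.0745],[-47,9,10,0,0,0.0745],[-46,13,10,0,0,0.0745],[-45,16,10,0,0,0.0745]]
  ]
}}

```text
time_s: 2.35
position: [0.5759, 0.0263, 0.1914]
tcp_rot: [[-0.213, 0.977, 0.001], [0.977, 0.213, 0.0], [-0.0, 0.001, -1.0]]
force: [-0.3, 1.1, 0.6]
opening: 0.304
grasp_force: 0.0
```

Emit:
{"method": "play_rows", "body": {
  "moves": [
    [[-44,20,10,0,0,0.0745],[-42,23,10,0,0,0.0745],[0,0,0,0,0,0],[0,0,0,0,0,0]]
  ]
}}

```text
time_s: 2.75
position: [0.6326, -0.0498, 0.1708]
tcp_rot: [[-0.068, 0.998, -0.001], [0.998, 0.068, 0.001], [0.001, -0.001, -1.0]]
force: [-1.3, 0.2, -0.7]
opening: 0.3
grasp_force: 0.0
```

Check the handle from the wrist camera.

```bash
python3 - <<'E'
from h import *
p=bot.capture('wrist'); im=p['image'].copy()
for d in bot.pinpoint(p,'drawer_handle')[:2]: print(d['centre'],d['confidence'],atz(p,d['centre'],.039).round(4))
s=bot.read_state()
for z in (.039,): 
    u=proj(p,[s['position'][0],s['position'][1],z])[0]; print(u); cv2.drawMarker(im,tuple(int(v) for v in u),(0,0,255))
cv2.imwrite('pics/w1.png',im)
E
```

```text
[256.4, 187.2] 0.95 [ 0.6315 -0.0491  0.039 ]
[256.59205956 186.09800973]
```

View pics/w1.png

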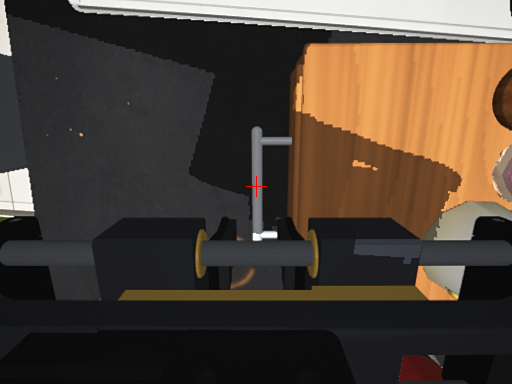

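Emit:
{"method": "play_rows", "body": {
  "moves": [
    [[0,-1,40,0,0,0],[0,0,40,0,0,0],[0,0,35,0,0,0],[0,0,19,0,0,0],[0,0,0,0,0,0]]
  ]
}}

```text
time_s: 3.35
position: [0.6285, -0.0465, 0.0352]
tcp_rot: [[-0.072, 0.997, -0.007], [0.997, 0.072, 0.002], [0.002, -0.007, -1.0]]
force: [0.1, 0.1, 0.5]
opening: 0.303
grasp_force: 0.0
```

Emit:
{"method": "play_rows", "body": {
  "moves": [
    [[0,0,0,0,0,0],[0,0,0,0,0,0],[0,0,0,0,0,0],[0,0,0,0,0,0],[0,0,0,0,0,0]]
  ],
  "fingers": -1
}}

```text
time_s: 3.85
position: [0.6328, -0.0487, 0.0395]
tcp_rot: [[-0.069, 0.998, 0.003], [0.998, 0.069, -0.0], [-0.001, 0.003, -1.0]]
force: [-0.3, 1.5, 6.2]
opening: 0.115
grasp_force: 30.0
```

Emit:
{"method": "play_rows", "body": {
  "moves": [
    [[0,-10,0,0,0,0],[0,-20,0,0,0,0],[0,-20,0,0,0,0],[0,-20,0,0,0,0],[0,-20,0,0,0,0]]
  ]
}}

```text
time_s: 4.35
position: [0.5445, -0.0553, 0.0395]
tcp_rot: [[-0.069, 0.998, 0.008], [0.998, 0.069, -0.001], [-0.002, 0.008, -1.0]]
force: [3.8, 2.0, 4.5]
opening: 0.114
grasp_force: 30.0
```

Emit:
{"method": "play_rows", "body": {
  "moves": [
    [[0,-20,0,0,0,0],[0,-20,0,0,0,0],[0,-20,0,0,0,0],[0,-10,0,0,0,0],[0,0,0,0,0,0]]
  ]
}}

```text
time_s: 4.85
position: [0.4716, -0.0606, 0.0394]
tcp_rot: [[-0.07, 0.998, 0.002], [0.998, 0.07, -0.001], [-0.002, 0.002, -1.0]]
force: [-3.1, -1.6, 13.2]
opening: 0.116
grasp_force: 30.0
```

Emit:
{"method": "play_rows", "body": {
  "moves": [
    [[0,-5,0,0,0,0],[0,-5,0,0,0,0],[0,-3,0,0,0,0],[0,0,0,0,0,0]]
  ]
}}

```text
time_s: 5.25
position: [0.4608, -0.0615, 0.0394]
tcp_rot: [[-0.069, 0.998, 0.005], [0.998, 0.069, -0.002], [-0.002, 0.005, -1.0]]
force: [1.2, 1.5, 12.6]
opening: 0.119
grasp_force: 30.0
```

Emit:
{"method": "play_rows", "body": {
  "moves": [
    [[0,-5,0,0,0,0],[0,-5,0,0,0,0],[0,-4,0,0,0,0],[0,-3,0,0,0,0]]
  ]
}}

```text
time_s: 5.65
position: [0.4495, -0.0626, 0.0395]
tcp_rot: [[-0.065, 0.998, 0.018], [0.998, 0.065, -0.003], [-0.005, 0.017, -1.0]]
force: [18.2, 20.3, 3.6]
opening: 0.115
grasp_force: 30.0
```

Emit:
{"method": "play_rows", "body": {
  "moves": [
    [[0,-3,0,0,0,0],[0,-2,0,0,0,0],[0,0,0,0,0,0]]
  ]
}}

```text
time_s: 5.95
position: [0.4495, -0.0628, 0.0395]
tcp_rot: [[-0.064, 0.998, 0.027], [0.998, 0.065, -0.005], [-0.007, 0.026, -1.0]]
force: [24.8, 26.0, 0.1]
opening: 0.114
grasp_force: 30.1
```

Emit:
{"method": "play_rows", "body": {
  "moves": [
    [[0,5,0,0,0,0],[0,0,0,0,0,0],[0,0,0,0,0,0]]
  ],
  "fingers": -0.4
}}

```text
time_s: 6.25
position: [0.4434, -0.0626, 0.0381]
tcp_rot: [[-0.07, 0.998, 0.003], [0.998, 0.07, -0.001], [-0.002, 0.003, -1.0]]
force: [2.7, -0.1, 1.2]
opening: 0.267
grasp_force: 1.2
```

Emit:
{"method": "play_rows", "body": {
  "moves": [
    [[0,0,-20,0,0,0],[0,0,-45,0,0,0],[0,10,-45,0,0,0],[0,45,-30,0,0,0],[0,0,0,0,0,0]]
  ]
}}

```text
time_s: 6.75
position: [0.5005, -0.0606, 0.1799]
tcp_rot: [[-0.069, 0.997, 0.015], [0.998, 0.069, -0.005], [-0.006, 0.015, -1.0]]
force: [0.2, -0.7, -0.2]
opening: 0.301
grasp_force: 0.0
```

```bash
python3 - <<'E'
from h import *
s=bot.read_state();print(s['position'])
for c in ('wrist','top'):
    p=bot.capture(c);cv2.imwrite(f'pics/{c}2.png',p['image'])
    for q in ['drawer_handle','cross_wall','rolling_pin','tea_tin']:
        for d in bot.pinpoint(p,q)[:1]: print(c,q,np.round(d['centre']),round(d['confidence'],2),atz(p,d['centre'],Z[q]).round(4))
    for d in bot.silhouettes(p,'divider')[:1]: print('divider',d['centre'],d['confidence'],axis(p,d['pixels'],.04))
E
```

```text
[ 0.50049137 -0.06061899  0.17994866]
wrist drawer_handle [208. 184.] 0.78 [ 0.4492 -0.0626  0.039 ]
wrist cross_wall [286. 182.] 0.67 [ 0.536  -0.0591  0.02  ]
divider [380.0, 127.1] 0.91 (array([ 0.6254834, -0.0155826]), (146.68641662597656, 28.07352066040039), np.float64(-89.90506814731809))
top drawer_handle [182. 270.] 0.7 [ 0.4546 -0.0594  0.039 ]
top cross_wall [184. 229.] 0.9 [ 0.539  -0.0561  0.02  ]
top rolling_pin [296. 276.] 0.75 [ 0.4488 -0.2845  0.02  ]
top tea_tin [336. 165.] 0.72 [ 0.6861 -0.3735  0.    ]
divider [340.6, 161.6] 0.6 (array([ 0.68952045, -0.36968652]), (72.3275375366211, 87.9660415649414), np.float64(153.05853632135913))
```

View pics/wrist2.png

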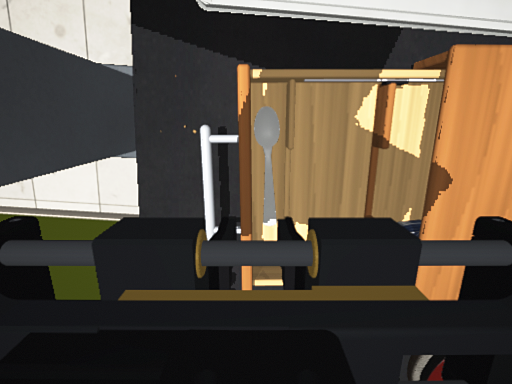

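View pics/top2.png

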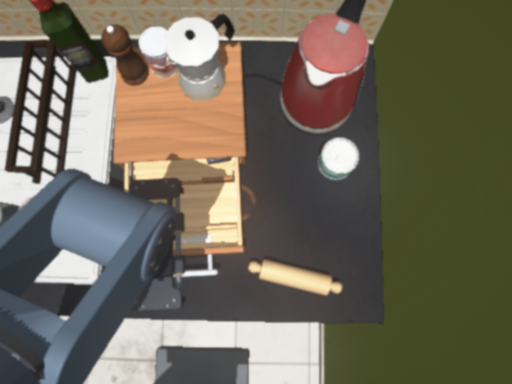

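Emit:
{"method": "play_rows", "body": {
  "moves": [
    [[15,31,0,0,0,0],[15,31,0,0,0,0],[15,31,0,0,0,0],[15,31,0,0,0,0],[0,0,0,0,0,0]]
  ]
}}

```text
time_s: 7.85
position: [0.6171, 0.0118, 0.1754]
tcp_rot: [[-0.072, 0.997, 0.005], [0.997, 0.072, 0.0], [-0.0, 0.005, -1.0]]
force: [0.1, -0.1, -0.2]
opening: 0.3
grasp_force: 0.0
```

```bash
python3 - <<'E'
from h import *
s=bot.read_state();print(s['position'])
p=bot.capture('wrist');im=p['image'].copy()
for q in ['cross_wall']:
    for d in bot.pinpoint(p,q)[:1]: print(q,np.round(d['centre']),round(d['confidence'],2),atz(p,d['centre'],Z[q]).round(4))
for d in bot.silhouettes(p,'divider')[:1]: print('divider',d['centre'],d['confidence'],axis(p,d['pixels'],.048))
u=proj(p,[s['position'][0],s['position'][1],.048])[0];print(u)
im=cv2.resize(im[0:260],None,fx=1.5,fy=1.5,interpolation=cv2.INTER_CUBIC)
cv2.imwrite('pics/w3.png',im)
E
```

```text
[0.61711686 0.01179127 0.17540347]
divider [270.8, 201.2] 0.67 (array([ 0.63807544, -0.02560503]), (21.26873016357422, 162.91017150878906), np.float64(-86.40960187161487))
[256.58310627 188.80525657]
```

View pics/w3.png

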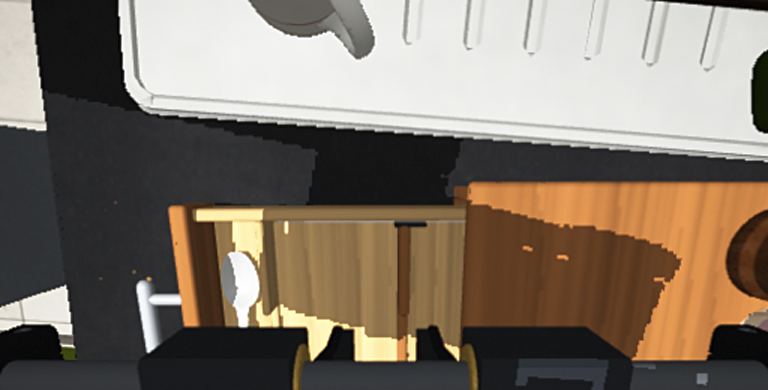

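```bash
python3 - <<'E'
from h import *
p=bot.capture('wrist')
g=p['image'].astype(int)
for r in (165,180,195,205): print(r,[g[r,c].tolist() for c in range(262,280)])
xd=np.array([.9976,.069])
for c,r in [(265,180),(274,180),(264.7,160),(274,160),(265,205),(274,205)]:
    X=atz(p,(c,r),.048); print(c,r,X.round(4),'u,v rel bar',((X[:2]-[.4495,-.0628])@xd).round(4))
for c,r,z in [(145,205,.039),(176,185,.048),(183,185,.048)]:
    X=atz(p,(c*1,r),z)
E
```

```text
165 [[78, 119, 149], [76, 119, 148], [78, 124, 153], [82, 127, 157], [83, 127, 157], [80, 123, 154], [79, 122, 153], [78, 120, 151], [59, 93, 118], [22, 39, 61], [28, 51, 81], [34, 59, 92], [35, 61, 97], [36, 60, 96], [34, 61, 96], [32, 59, 95], [30, 54, 86], [40, 66, 90]]
180 [[76, 119, 147], [77, 118, 147], [76, 116, 144], [75, 114, 143], [76, 119, 146], [79, 122, 152], [80, 122, 151], [78, 119, 148], [59, 92, 118], [24, 41, 64], [30, 52, 86], [33, 58, 94], [34, 62, 98], [34, 61, 96], [34, 61, 95], [32, 58, 92], [32, 56, 87], [45, 72, 96]]
195 [[76, 117, 146], [77, 116, 145], [78, 119, 150], [82, 126, 156], [79, 123, 153], [78, 121, 151], [80, 122, 153], [76, 117, 148], [46, 74, 101], [23, 40, 62], [30, 53, 88], [32, 57, 93], [35, 61, 96], [34, 59, 94], [32, 58, 94], [30, 54, 89], [32, 56, 86], [56, 87, 111]]
205 [[76, 116, 145], [75, 116, 145], [76, 119, 149], [81, 124, 155], [79, 122, 153], [77, 119, 149], [79, 122, 151], [77, 120, 147], [48, 77, 105], [25, 44, 69], [31, 56, 88], [33, 60, 94], [35, 61, 96], [33, 59, 94], [32, 58, 93], [30, 53, 86], [36, 60, 90], [71, 107, 133]]
265 180 [0.619  0.0203 0.048 ] u,v rel bar 0.1749
274 180 [0.6284 0.021  0.048 ] u,v rel bar 0.1842
264.7 160 [0.6171 0.0411 0.048 ] u,v rel bar 0.1744
274 160 [0.6266 0.0418 0.048 ] u,v rel bar 0.1839
265 205 [ 0.6211 -0.0068  0.048 ] u,v rel bar 0.1751
274 205 [ 0.6307 -0.0061  0.048 ] u,v rel bar 0.1847
```

```bash
python3 - <<'E'
from h import *
s=bot.read_state();print(s['position'])
plan((0.630,0.013,0.041),4,1)
E
```

```text
[0.61163348 0.00989228 0.17480019]
[1.8, 18.8, 133.8] [-0.0023, -0.0003, -0.0004]
```

Emit:
{"method": "play_rows", "body": {
  "moves": [
    [[1,10,40,0,0,0],[1,9,30,0,0,0],[0,0,10,0,0,0],[0,0,0,0,0,0],[0,0,0,0,0,0]]
  ]
}}

```text
time_s: 8.55
position: [0.6317, 0.0129, 0.0962]
tcp_rot: [[-0.069, 0.998, 0.0], [0.998, 0.069, -0.0], [-0.0, 0.0, -1.0]]
force: [-0.2, -0.8, -0.1]
opening: 0.298
grasp_force: 0.0
```

```bash
python3 - <<'E'
from h import *
s=bot.read_state();print(s['position'],s['time_s'])
p=bot.capture('wrist')
u=proj(p,[s['position'][0],s['position'][1],.048])[0];print(u)
g=p['image'].astype(int)
for r in range(120,int(u[1])+20,20):
    b=g[r,:,2]; m=np.nonzero(b[int(u[0])-40:int(u[0])+40]<115)[0]+int(u[0])-40
    print(r,m.tolist())
    for c in ((m.min(),m.max()) if len(m) else ()): print(atz(p,(c,r),.048).round(4))
cv2.imwrite('pics/w4.png',p['image'])
E
```

```text
[0.63167421 0.01290547 0.09623185] 8.55
[257.41070858 213.63231155]
120 [217, 218, 219, 220, 221, 222, 223, 224, 225, 226, 227, 228, 229, 230, 231, 232, 233, 234, 235, 236, 237, 238, 239, 240, 241, 242, 243, 244, 245, 246, 247, 248, 249, 250, 251, 252, 253, 254, 255, 256, 257, 258, 259, 260, 261, 262, 263, 264, 265, 266, 267, 268, 269, 270, 271, 272, 273, 274, 275, 276, 277, 278, 279, 280, 281, 282, 283, 284, 285, 286, 287, 288, 289, 290, 291, 292, 293, 294, 295, 296]
[0.5984 0.0803 0.048 ]
[0.6539 0.0841 0.048 ]
140 [217, 218, 219, 220, 221, 222, 223, 224, 225, 226, 227, 228, 229, 230, 231, 232, 233, 234, 235, 236, 237, 238, 239, 240, 241, 242, 243, 244, 245, 246, 247, 248, 249, 250, 251, 252, 253, 254, 255, 256, 257, 258, 259, 260, 261, 262, 263, 264, 265, 266, 267, 268, 269, 270, 271, 272, 273, 274, 275, 276, 277, 278, 279, 280, 281, 282, 283, 284, 285, 286, 287, 288, 289, 290, 291, 292, 293, 294, 295, 296]
[0.5989 0.0665 0.048 ]
[0.6554 0.0704 0.048 ]
160 [246, 247, 248, 249, 250, 251, 252, 253, 254, 255, 256, 257, 258, 259, 260, 261, 262, 263, 264, 265, 266, 267, 268, 269, 270, 271, 272, 273, 274, 275]
[0.6205 0.0535 0.048 ]
[0.6416 0.055  0.048 ]
180 [250, 251, 252, 253, 254, 255, 256, 257, 258, 259, 260]
[0.6243 0.0389 0.048 ]
[0.6318 0.0394 0.048 ]
200 [251, 252, 253, 254, 255, 256, 257, 258, 259, 260]
[0.6261 0.0235 0.048 ]
[0.6329 0.0239 0.048 ]
220 [221, 222, 223, 224, 225, 226, 227, 228, 229, 230, 231, 232, 233, 234, 235, 236, 251, 252, 253, 254, 255, 256, 257, 258, 259, 260, 277, 278, 279, 280, 281, 282, 283, 284, 285, 286, 287, 288, 289, 290, 291, 292]
[0.6039 0.0058 0.048 ]
[0.6587 0.0096 0.048 ]
```

View pics/w4.png

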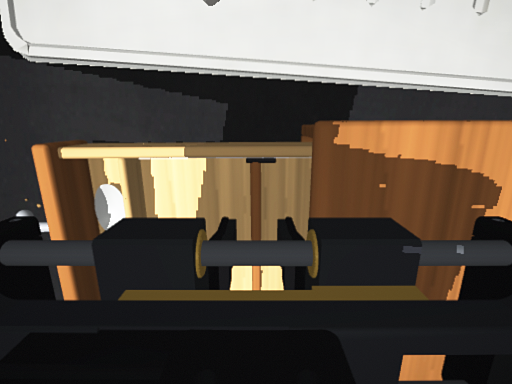

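Emit:
{"method": "play_rows", "body": {
  "moves": [
    [[0,-1,30,0,0,0],[0,0,20,0,0,0],[0,0,5,0,0,0],[0,0,0,0,0,0]]
  ]
}}

```text
time_s: 9.0
position: [0.631, 0.0132, 0.0409]
tcp_rot: [[-0.069, 0.998, 0.0], [0.998, 0.069, -0.0], [-0.0, 0.0, -1.0]]
force: [0.5, -0.3, 0.1]
opening: 0.3
grasp_force: 0.0
```

Emit:
{"method": "play_rows", "body": {
  "moves": [
    [[0,0,0,0,0,0],[0,0,0,0,0,0],[0,0,0,0,0,0],[0,0,0,0,0,0],[0,0,0,0,0,0]]
  ],
  "fingers": -1
}}

```text
time_s: 9.5
position: [0.6314, 0.0132, 0.0413]
tcp_rot: [[-0.07, 0.998, 0.001], [0.998, 0.07, -0.0], [-0.0, 0.001, -1.0]]
force: [0.1, -0.8, 6.4]
opening: 0.09
grasp_force: 30.0
```

Emit:
{"method": "play_rows", "body": {
  "moves": [
    [[0,-10,0,0,0,0],[0,-10,0,0,0,0],[0,-10,0,0,0,0],[0,-10,0,0,0,0],[0,0,0,0,0,0]]
  ]
}}

```text
time_s: 10.0
position: [0.5896, 0.0101, 0.0413]
tcp_rot: [[-0.07, 0.998, -0.0], [0.998, 0.07, -0.001], [-0.001, -0.001, -1.0]]
force: [-2.1, -0.7, 7.5]
opening: 0.089
grasp_force: 30.0
```

Emit:
{"method": "play_rows", "body": {
  "moves": [
    [[0,-1.5,0,0,0,0],[0,0,0,0,0,0],[0,0,0,0,0,0]]
  ]
}}

```text
time_s: 10.3
position: [0.5896, 0.0101, 0.0413]
tcp_rot: [[-0.07, 0.998, 0.002], [0.998, 0.07, -0.001], [-0.001, 0.002, -1.0]]
force: [0.3, -0.5, 7.4]
opening: 0.091
grasp_force: 30.0
```

Emit:
{"method": "play_rows", "body": {
  "moves": [
    [[0,0,0,0,0,0],[0,0,0,0,0,0],[0,0,0,0,0,0],[0,0,0,0,0,0]]
  ],
  "fingers": -0.5
}}

```text
time_s: 10.7
position: [0.5889, 0.0105, 0.0399]
tcp_rot: [[-0.069, 0.998, -0.001], [0.998, 0.069, 0.0], [0.0, -0.001, -1.0]]
force: [-0.4, -0.5, 0.5]
opening: 0.241
grasp_force: 0.0
```

Emit:
{"method": "play_rows", "body": {
  "moves": [
    [[0,0,-20,0,0,0],[0,0,-40,0,0,0],[0,0,-40,0,0,0],[0,0,-30,0,0,0],[0,0,0,0,0,0]]
  ]
}}

```text
time_s: 11.2
position: [0.5924, 0.0101, 0.1748]
tcp_rot: [[-0.07, 0.998, 0.009], [0.998, 0.07, -0.002], [-0.002, 0.009, -1.0]]
force: [1.2, -0.3, -0.1]
opening: 0.249
grasp_force: 0.0
```

```bash
python3 - <<'E'
from h import *
s=bot.read_state();print(s['position'],s['time_s'])
p=bot.capture('wrist')
for q in ['drawer_handle','cross_wall']:
    for d in bot.pinpoint(p,q)[:1]: print(q,np.round(d['centre']),round(d['confidence'],2),atz(p,d['centre'],Z[q]).round(4))
cv2.imwrite('pics/w5.png',cv2.resize(p['image'][60:260,100:356],None,fx=3,fy=3,interpolation=cv2.INTER_CUBIC))
p=bot.capture('top')
for d in bot.silhouettes(p,'rolling_pin')[:2]: print(d['confidence'],axis(p,d['pixels'],.02))
for d in bot.pinpoint(p,'rolling_pin')[:1]: print(atz(p,d['centre'],.02))
E
```

```text
[0.59242855 0.01007193 0.17477653] 11.2
cross_wall [205. 233.] 0.65 [ 0.5358 -0.0559  0.02  ]
0.97 (array([ 0.44661288, -0.28260834]), (190.57852172851562, 40.57392120361328), np.float64(-102.72796081949882))
[ 0.44480181 -0.28231498  0.02      ]
```

View pics/w5.png

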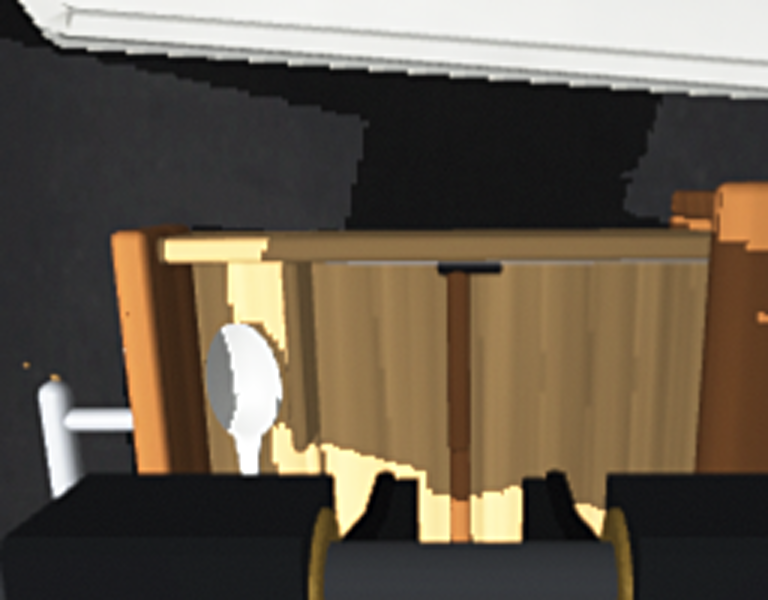

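```bash
python3 - <<'E'
from h import *
im=cv2.imread('pics/w5.png')
p=bot.capture('wrist');g=p['image'].astype(int)
print(bot.read_state()['position'])
for r in (165,180):
    print(r,'x0=190',g[r,190:212].sum(1).tolist()); print(g[r,240:264].sum(1).tolist())
    for c in (194,196,198,200,202,204,206,246,247,248,249,250,258): print(c,[((atz(p,(c,r),z)[:2]-[.4495,-.0628])@[.9976,.069]-.091).round(4) for z in (.048,.02)])
E
```

```text
[0.58846041 0.01057299 0.16862404]
165 x0=190 [675, 676, 679, 680, 673, 669, 670, 679, 680, 410, 302, 321, 324, 291, 244, 210, 215, 207, 215, 296, 370, 365]
[342, 342, 350, 352, 347, 346, 339, 332, 329, 324, 325, 335, 335, 322, 219, 175, 184, 189, 191, 193, 176, 176, 231, 313]
194 [np.float64(-0.0114), np.float64(-0.018)]
196 [np.float64(-0.0094), np.float64(-0.0158)]
198 [np.float64(-0.0074), np.float64(-0.0136)]
200 [np.float64(-0.0054), np.float64(-0.0113)]
202 [np.float64(-0.0033), np.float64(-0.0091)]
204 [np.float64(-0.0013), np.float64(-0.0069)]
206 [np.float64(0.0007), np.float64(-0.0047)]
246 [np.float64(0.0408), np.float64(0.0396)]
247 [np.float64(0.0418), np.float64(0.0407)]
248 [np.float64(0.0428), np.float64(0.0418)]
249 [np.float64(0.0438), np.float64(0.0429)]
250 [np.float64(0.0448), np.float64(0.044)]
258 [np.float64(0.0528), np.float64(0.0529)]
180 x0=190 [743, 743, 745, 751, 762, 577, 321, 298, 428, 688, 359, 298, 322, 321, 296, 232, 214, 217, 208, 220, 330, 366]
[344, 344, 353, 354, 352, 347, 346, 337, 330, 326, 328, 339, 336, 331, 272, 172, 177, 187, 187, 185, 173, 180, 230, 314]
194 [np.float64(-0.0123), np.float64(-0.019)]
196 [np.float64(-0.0102), np.float64(-0.0167)]
198 [np.float64(-0.0082), np.float64(-0.0145)]
200 [np.float64(-0.0062), np.float64(-0.0122)]
202 [np.float64(-0.0041), np.float64(-0.01)]
204 [np.float64(-0.0021), np.float64(-0.0077)]
206 [np.float64(-0.0), np.float64(-0.0055)]
246 [np.float64(0.0406), np.float64(0.0394)]
247 [np.float64(0.0417), np.float64(0.0406)]
248 [np.float64(0.0427), np.float64(0.0417)]
249 [np.float64(0.0437), np.float64(0.0428)]
250 [np.float64(0.0447), np.float64(0.0439)]
258 [np.float64(0.0528), np.float64(0.0529)]
```

```bash
python3 - <<'E'
from h import *
plan((0.446,-0.283,0.17),-13,8)
E
```

```text
[-35.4, -20.3, -0.1] [-0.0004, -0.0, 0.037]
[-36.1, -19.0, -0.1] [-0.0004, -0.0, 0.037]
[-36.8, -17.6, -0.1] [-0.0004, -0.0, 0.037]
[-37.4, -16.3, -0.2] [-0.0004, -0.0, 0.037]
[-38.0, -14.9, -0.2] [-0.0004, -0.0, 0.037]
[-38.5, -13.4, -0.2] [-0.0004, -0.0, 0.037]
[-39.0, -12.0, -0.2] [-0.0004, -0.0, 0.037]
[-39.4, -10.6, -0.2] [-0.0004, -0.0, 0.037]
```

Emit:
{"method": "play_rows", "body": {
  "moves": [
    [[-35.5,-20,0,0,0,0.037],[-36,-19,0,0,0,0.037],[-37,-17.5,0,0,0,0.037],[-37.5,-16,0,0,0,0.037],[-38,-15,0,0,0,0.037]]
  ],
  "fingers": 0.6
}}

```text
time_s: 12.05
position: [0.4999, -0.1745, 0.1694]
tcp_rot: [[0.116, 0.993, -0.001], [0.993, -0.116, 0.001], [0.001, -0.001, -1.0]]
force: [1.8, -0.2, 0.7]
opening: 0.621
grasp_force: 0.0
```

Emit:
{"method": "play_rows", "body": {
  "moves": [
    [[-38.5,-13.5,0,0,0,0.037],[-39,-12,0,0,0,0.037],[-39.5,-10.5,0,0,0,0.037],[0,0,0,0,0,0],[0,0,0,0,0,0]]
  ]
}}

```text
time_s: 12.55
position: [0.4469, -0.284, 0.1694]
tcp_rot: [[0.227, 0.974, -0.001], [0.974, -0.227, 0.002], [0.001, -0.002, -1.0]]
force: [0.0, 0.8, 0.1]
opening: 0.792
grasp_force: 0.0
```

```bash
python3 - <<'E'
from h import *
s=bot.read_state();print(s['position'],s['time_s'])
p=bot.capture('wrist');cv2.imwrite('pics/w6.png',p['image'])
for d in bot.silhouettes(p,'rolling_pin')[:1]: print(d['confidence'],axis(p,d['pixels'],.02))
for d in bot.pinpoint(p,'rolling_pin')[:1]: print(d['confidence'],atz(p,d['centre'],.02))
print(proj(p,[s['position'][0],s['position'][1],.02]))
E
```

```text
[ 0.44687163 -0.28398099  0.16941765] 12.55
0.57 (array([ 0.44919528, -0.27059259]), (161.30589294433594, 39.98030090332031), np.float64(-103.00666839474701))
0.67 [ 0.44793251 -0.28335522  0.02      ]
[[257.10992794 184.13444455]]
```

View pics/w6.png

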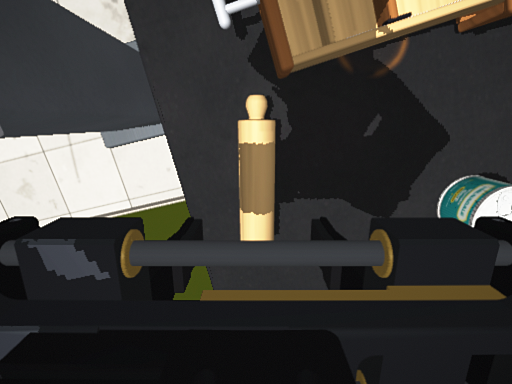

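Emit:
{"method": "play_rows", "body": {
  "moves": [
    [[0,0,40,0,0,0],[0,0,40,0,0,0],[0,0,40,0,0,0],[0,0,26,0,0,0],[0,0,0,0,0,0]]
  ]
}}

```text
time_s: 13.2
position: [0.4463, -0.2804, 0.0211]
tcp_rot: [[0.222, 0.975, -0.006], [0.975, -0.222, 0.006], [0.004, -0.007, -1.0]]
force: [0.0, 0.6, 1.0]
opening: 0.797
grasp_force: 0.0
```

Emit:
{"method": "play_rows", "body": {
  "moves": [
    [[0,0,0,0,0,0],[0,0,0,0,0,0],[0,0,0,0,0,0],[0,0,0,0,0,0],[0,0,0,0,0,0]]
  ],
  "fingers": -1
}}

```text
time_s: 13.7
position: [0.448, -0.284, 0.0253]
tcp_rot: [[0.225, 0.974, 0.001], [0.974, -0.225, -0.001], [-0.001, 0.001, -1.0]]
force: [-0.3, 1.1, 4.7]
opening: 0.452
grasp_force: 30.0
```

Emit:
{"method": "play_rows", "body": {
  "moves": [
    [[0,0,0,0,0,0],[0,0,-10,0,0,0],[0,0,-30,0,0,0],[0,0,-40,0,0,0],[0,0,-40,0,0,0]]
  ]
}}

```text
time_s: 14.2
position: [0.4469, -0.2831, 0.1454]
tcp_rot: [[0.225, 0.974, -0.001], [0.974, -0.225, 0.001], [0.001, -0.002, -1.0]]
force: [1.0, -0.5, -1.6]
opening: 0.452
grasp_force: 30.0
```

```bash
python3 - <<'E'
from h import *
s=bot.read_state();print(s['position'],s['time_s'])
p=bot.capture('top')
for d in bot.silhouettes(p,'rolling_pin')[:1]: print(d['confidence'],axis(p,d['pixels'],s['position'][2]))
plan((0.5637,-0.0549,0.145),4,8)
E
```

```text
[ 0.4469185  -0.28309168  0.14535805] 14.2
0.77 (array([ 0.46066617, -0.22443866]), (65.71888732910156, 30.217140197753906), np.float64(59.95721117094854))
[31.3, 7.3, 0.5] [0.0011, 0.0009, -0.037]
[31.0, 8.5, 0.5] [0.0011, 0.0009, -0.037]
[30.7, 9.6, 0.5] [0.0011, 0.0009, -0.037]
[30.3, 10.8, 0.5] [0.0011, 0.0009, -0.037]
[29.9, 11.9, 0.5] [0.0011, 0.0009, -0.037]
[29.5, 13.0, 0.5] [0.0011, 0.0009, -0.037]
[28.9, 14.1, 0.5] [0.0011, 0.0009, -0.037]
[28.4, 15.1, 0.6] [0.0011, 0.0009, -0.037]
```

Emit:
{"method": "play_rows", "body": {
  "moves": [
    [[31.5,7,0,0,0,-0.037],[31,8.5,0,0,0,-0.037],[30.5,9.5,0,0,0,-0.037],[30.5,11,0,0,0,-0.037],[30,12,0,0,0,-0.037]]
  ]
}}

```text
time_s: 14.8
position: [0.5181, -0.1375, 0.1436]
tcp_rot: [[0.04, 0.999, -0.002], [0.999, -0.04, 0.001], [0.001, -0.002, -1.0]]
force: [0.4, -0.4, -2.4]
opening: 0.45
grasp_force: 30.0
```

Emit:
{"method": "play_rows", "body": {
  "moves": [
    [[29.5,13,0,0,0,-0.037],[29,14,0,0,0,-0.037],[28.5,15,0,0,0,-0.037],[0,0,0,0,0,0],[0,0,0,0,0,0]]
  ]
}}

```text
time_s: 15.3
position: [0.5602, -0.0513, 0.1435]
tcp_rot: [[-0.071, 0.997, -0.002], [0.997, 0.071, 0.0], [0.0, -0.002, -1.0]]
force: [0.5, -0.6, -2.2]
opening: 0.453
grasp_force: 30.0
```

```bash
python3 - <<'E'
from h import *
s=bot.read_state();print(s['position'],s['time_s'])
p=bot.capture('wrist');cv2.imwrite('pics/w7.png',p['image'])
g=p['image'].astype(int)
plan((0.5637,-0.0549,0.0455),4,1)
E
```

```text
[ 0.56018446 -0.05133714  0.14353954] 15.3
[-3.0, 3.7, 98.1] [-0.0019, -0.0002, -0.0]
```

View pics/w7.png

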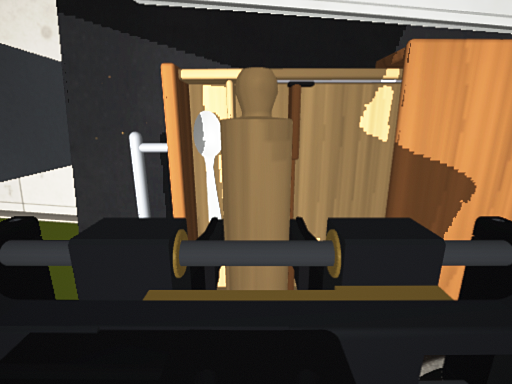

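Emit:
{"method": "play_rows", "body": {
  "moves": [
    [[-3,3.5,10,0,0,0],[0,0,25,0,0,0],[0,0,20,0,0,0],[0,0,5,0,0,0],[0,0,0,0,0,0]]
  ]
}}

```text
time_s: 15.85
position: [0.5637, -0.0557, 0.083]
tcp_rot: [[-0.068, 0.998, -0.003], [0.998, 0.068, 0.001], [0.001, -0.003, -1.0]]
force: [-0.2, 0.1, -1.3]
opening: 0.454
grasp_force: 30.0
```

Emit:
{"method": "play_rows", "body": {
  "moves": [
    [[0,0,0,0,0,0],[0,0,0,0,0,0]]
  ]
}}

```text
time_s: 16.05
position: [0.5654, -0.0554, 0.0852]
tcp_rot: [[-0.069, 0.998, 0.002], [0.998, 0.069, -0.001], [-0.001, 0.002, -1.0]]
force: [1.4, 0.1, -1.5]
opening: 0.451
grasp_force: 30.0
```

Emit:
{"method": "play_rows", "body": {
  "moves": [
    [[0,-0.5,12,0,0,0],[0,0,12,0,0,0],[0,0,8,0,0,0],[0,0,3,0,0,0],[0,0,0,0,0,0]]
  ]
}}

```text
time_s: 16.55
position: [0.5636, -0.0547, 0.0483]
tcp_rot: [[-0.07, 0.998, -0.002], [0.998, 0.07, 0.001], [0.001, -0.002, -1.0]]
force: [0.6, -0.9, -1.4]
opening: 0.452
grasp_force: 30.0
```

Emit:
{"method": "play_rows", "body": {
  "moves": [
    [[0,0,2,0,0,0],[0,0,1,0,0,0],[0,0,0,0,0,0]]
  ]
}}

```text
time_s: 16.85
position: [0.5642, -0.0549, 0.0464]
tcp_rot: [[-0.069, 0.998, 0.0], [0.998, 0.069, -0.0], [-0.0, 0.0, -1.0]]
force: [-0.4, -0.4, -0.9]
opening: 0.45
grasp_force: 30.0
```

Emit:
{"method": "play_rows", "body": {
  "moves": [
    [[0,0,1,0,0,0],[0,0,0.5,0,0,0],[0,0,0,0,0,0]]
  ]
}}

```text
time_s: 17.15
position: [0.5643, -0.055, 0.0454]
tcp_rot: [[-0.069, 0.998, 0.001], [0.998, 0.069, -0.0], [-0.0, 0.001, -1.0]]
force: [-0.7, -0.3, 2.9]
opening: 0.45
grasp_force: 30.0
```

Emit:
{"method": "play_rows", "body": {
  "moves": [
    [[0,0,0,0,0,0],[0,0,0,0,0,0],[0,0,0,0,0,0],[0,0,0,0,0,0],[0,0,0,0,0,0]]
  ],
  "fingers": 0.3
}}

```text
time_s: 17.65
position: [0.5641, -0.0549, 0.0446]
tcp_rot: [[-0.069, 0.998, -0.0], [0.998, 0.069, 0.0], [0.0, -0.0, -1.0]]
force: [0.0, 0.4, 1.0]
opening: 0.646
grasp_force: 0.0
```

Emit:
{"method": "play_rows", "body": {
  "moves": [
    [[0,0,-10,0,0,0],[0,0,-25,0,0,0],[0,0,-40,0,0,0],[0,0,-40,0,0,0],[0,0,0,0,0,0]]
  ]
}}

```text
time_s: 18.15
position: [0.5679, -0.0559, 0.1659]
tcp_rot: [[-0.07, 0.998, 0.012], [0.998, 0.07, -0.004], [-0.004, 0.012, -1.0]]
force: [1.2, -1.0, -0.8]
opening: 0.652
grasp_force: 0.0
```

Emit:
{"method": "play_rows", "body": {
  "moves": [
    [[0,0,0,0,0,0],[0,0,0,0,0,0]]
  ]
}}

```text
time_s: 18.35
position: [0.5632, -0.0546, 0.1592]
tcp_rot: [[-0.069, 0.998, -0.002], [0.998, 0.069, 0.001], [0.001, -0.002, -1.0]]
force: [-1.0, -0.7, 0.2]
opening: 0.647
grasp_force: 0.0
```

```bash
python3 - <<'E'
from h import *
s=bot.read_state();print(s['position'],s['time_s'])
p=bot.capture('wrist');cv2.imwrite('pics/w8.png',p['image'])
for d in bot.pinpoint(p,'drawer_handle')[:1]: print(d['confidence'],atz(p,d['centre'],.039))
for d in bot.pinpoint(p,'rolling_pin')[:1]: print(d['confidence'],atz(p,d['centre'],.04))
for d in bot.silhouettes(p,'rolling_pin')[:1]: print(d['confidence'],axis(p,d['pixels'],.04))
E
```

```text
[ 0.56317952 -0.05463287  0.15923939] 18.35
0.6 [ 0.4483239  -0.06258263  0.039     ]
0.62 (array([ 0.56378302, -0.05696098]), (41.074092864990234, 193.61219787597656), np.float64(-85.77490148130833))
```

View pics/w8.png

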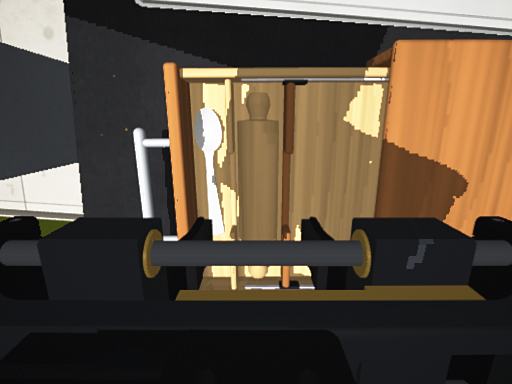

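The pin (cols 237–279) lies between the cross wall (col 232) and the divider (col 288), parallel to both. The handle is still at 0.448, so the drawer is at its stop.

```bash
python3 -c "
from rig import bot
print(bot.hand_in())"
```

```text
the job is handed in; nothing more can be done
None
```

The job is handed in, with no verdict returned: in the last wrist image the pin lies released between cross wall and divider (gap measured at about 50 mm before laying it in), the drawer is at its stop, and the arm never went near the tin.

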